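# Shake colour slugs over the sample tray

## Robot

A 6-joint arm with a two-finger parallel gripper is mounted at the origin on the work surface. World frame = base frame: x ahead of the robot, y to its left, z up, the work surface at z = 0. Lengths are in m, angles in degrees, forces in N, time in s.
With the tool pointing down it reaches from about 0.4 to 0.825 m from the base axis. Payload 7 kg.
Tool frame: the origin (TCP) lies on the centre line of the jaws, within the pads' length; the fingertips stand 8 mm ahead of it and the grasp point (between the pads) lies 11 mm behind it; z points along the fingers, y is the line along which they close (so a half turn about z gives the same grasp; the last joint's range is limited). The gripper opens to 88 mm and grips with 3 to 60 N. Pads are 19 mm wide; open, the fingers measure 130 mm over their backs; the gripper's body (78 mm by 193 mm) begins 47 mm behind the grasp point.
Start: joints at [87.095, 20.546, 0.682, 0, -70.136, -16.507], TCP at [0.224, 0.637, 0.235] pointing down, gripper open.
Joint ranges: [-176.03, 176.03], [-82.01, 121.73], [-58.28, 71.71], [-173.87, 95.51], [-174.79, -0.11], [-173.66, 173.66]. Speed limits (degrees/s): [136.94, 136.94, 172.46, 180, 180, 180].

## Interface

Orientations are given as [roll, pitch, yaw] about the fixed x, y, z axes, in that order (R = Rz(yaw) Ry(pitch) Rx(roll)).
In Python, from plant import ctrl, vision gives the robot as it stands. The module is installed in compiled form; this text tells all that it offers.
- The arm moves only by the tool move_arm, never from a script. Its argument "moves" is one flat list of numbers, 7 for each row, row after row: the finger opening in cm, from 0 to 8.76, then the shift along the tool's x, y, z in cm, then the turn, a rotation vector about the tool's x, y, z in rad. A call has 1 to 8 rows; each row shifts and turns the commanded pose from where the row before left it, along the tool's axes as they then stand; what a row does not reach is not made up. A row lasts 1/10 s, in which the tool goes at most 50 mm and 8.59 degrees, less where a joint would pass 70% of its speed; a pose out of reach is approached as far as the arm can. A call with a gripper value outside its range is refused whole. The fingers move at their own pace and stop on an object; the grip force is fixed at half the most. Time passes only in rows, so rows that do not move let the fingers close. It gives the time, the measured TCP pose, the force, the opening and the grip force at its end, in the units of the state.
- ctrl.get_obs(): the state, without advancing time (a new reading comes with each control period).
- vision.snapshot(name): name is "scene" or "top"; returns (picture, depth): 420x560x3 uint8, red, green, blue; 420x560 float32, m along the optical axis (not along the pixel's ray), 0 where there is no reading.
- vision.camera_model(name): a dict with "vertical_fov" (degrees; the focal length in pixels is half the picture's height over the tangent of half this angle, whatever the lens; pixels are square), "cx", "cy" (the principal point, pixels), "cam_to_world" (4x4, takes a point from camera to world coordinates). Camera axes: x right, y down, z forward; pixel columns grow to the right and rows downward; lengths in m; the calibration is good to about 2 mm. A picture is of the moment at which its call begins. camera_model takes no time and is no camera call.
- ctrl.close_job(): hands the job in; it is judged then, once.
The state is a dict: "clock": time; "joint_pos": joint angles; "qvel": joint speeds; "tau": joint torques, N m; "tool_pos": TCP position; "orientation": TCP orientation; "force": force on the tool from outside, world axes, zero at the start; "moment": the same for the moment, N m; "opening": finger opening in m; "gripper_force": force on a finger pad.
Only numpy, scipy, OpenCV 4.12 (cv2) and the standard library are available. Lean on these libraries where they do the work, as an engineer would, in place of code of your own. Each camera call takes 0.05 s, during which the arm holds its last target. There are 200 camera calls.

## Task

Lift the yellow shaker off the bench scale with all eight plastic slugs in it and shake them out over the three-bay aluminium tray, spread so that every bay gets at least two and none lies outside the tray. Then stand the emptied shaker upright in the middle of the scale's platform again and let go. Do not touch the slugs with the fingers, and leave the mug, tape measure, jar, cup and phone where they are.

Things in the scene. Friction and masses are not known exactly. Their poses are not given: they have to be found in the camera images.
- shaker: yellow plastic shaker, open front and top, black grip post above; 100 mm long (x), 66 wide (y), 113 high, about 0.22 kg empty. Origin: in its flat base, below the grip; x from mouth (-x) to closed back, z up. Base from x = -48 to +52 mm; walls 57 mm high; a bridge 46 mm long (x) carries the grip, its top 61 mm above the base. Holds eight slugs: four rows of two, in two 29 mm lanes
- grip (a point): point to grasp in the black grip, a square post 26 x 26 mm that rises from the bridge at 61 mm to 113 mm above the shaker's base; this point is on its axis, 90 mm above the base; axes as the shaker's
- mouth (a point): middle of the shaker's mouth edge, the front end of its slick floor, at x = -48 mm, 31 mm above the base; slugs leave here to the shaker's -x. Tipped mouth-down little by little, the rows slide out one after the other: the front row at some 17 to 25 degrees of tilt, each next one about 7 degrees later, the last by 46 degrees; shaking makes them start sooner
- belly (a point): middle of the shaker's inside, under the grip, 30 mm above its base. Its floor is 31 mm above the base at the mouth and falls to the back in four flats, each 24 mm long, sloping 4, 11, 18 and 25 degrees, one row of slugs on each
- tray: aluminium tray fixed on the table, 165 mm (x) by 276 mm (y), 32 mm high, walls 4 mm, floor 4 mm thick, divided by two 4 mm walls of full height into three bays side by side along y, each 157 mm (x) by 87 mm (y) inside; origin under its centre, z up
- bay0 (a point): centre of the floor of the tray's bay at its -y end
- bay1 (a point): centre of the floor of the tray's middle bay
- bay2 (a point): centre of the floor of the tray's bay at its +y end
- scale: white bench scale fixed on the table, 185 x 185 mm, with a low display foot reaching 137 mm from its middle on its -x side; steel platform 172 x 172 mm, its top 45 mm above the table; origin under its middle, z up
- platform (a point): centre of the top face of the scale's steel platform
- slug0: chunky plastic slug with rounded edges, 20 x 20 mm, 16 mm thick, 12 g, a white dot on top; origin at the centre of its underside. One of eight alike but for colour (two each of red, blue, green and orange), starting inside the shaker (left lane seen from the grip towards the mouth, row 1 from the mouth; red)
- slug1: chunky plastic slug with rounded edges, 20 x 20 mm, 16 mm thick, 12 g, a white dot on top; origin at the centre of its underside. One of eight alike but for colour (two each of red, blue, green and orange), starting inside the shaker (right lane seen from the grip towards the mouth, row 1 from the mouth; blue)
- slug2: chunky plastic slug with rounded edges, 20 x 20 mm, 16 mm thick, 12 g, a white dot on top; origin at the centre of its underside. One of eight alike but for colour (two each of red, blue, green and orange), starting inside the shaker (left lane seen from the grip towards the mouth, row 2 from the mouth; green)
- slug3: chunky plastic slug with rounded edges, 20 x 20 mm, 16 mm thick, 12 g, a white dot on top; origin at the centre of its underside. One of eight alike but for colour (two each of red, blue, green and orange), starting inside the shaker (right lane seen from the grip towards the mouth, row 2 from the mouth; orange)
- slug4: chunky plastic slug with rounded edges, 20 x 20 mm, 16 mm thick, 12 g, a white dot on top; origin at the centre of its underside. One of eight alike but for colour (two each of red, blue, green and orange), starting inside the shaker (left lane seen from the grip towards the mouth, row 3 from the mouth; blue)
- slug5: chunky plastic slug with rounded edges, 20 x 20 mm, 16 mm thick, 12 g, a white dot on top; origin at the centre of its underside. One of eight alike but for colour (two each of red, blue, green and orange), starting inside the shaker (right lane seen from the grip towards the mouth, row 3 from the mouth; red)
- slug6: chunky plastic slug with rounded edges, 20 x 20 mm, 16 mm thick, 12 g, a white dot on top; origin at the centre of its underside. One of eight alike but for colour (two each of red, blue, green and orange), starting inside the shaker (left lane seen from the grip towards the mouth, row 4 from the mouth; orange)
- slug7: chunky plastic slug with rounded edges, 20 x 20 mm, 16 mm thick, 12 g, a white dot on top; origin at the centre of its underside. One of eight alike but for colour (two each of red, blue, green and orange), starting inside the shaker (right lane seen from the grip towards the mouth, row 4 from the mouth; green)
- mug: white mug, bystander, 80 mm across, 75 mm high, origin under its centre
- tape: yellow tape measure, bystander, 65 x 60 x 34 mm, origin under its centre
- jar: amber glass jar with a white cap, bystander, 60 mm across, 100 mm high, origin under its centre
- cup: blue tea cup, bystander, 68 mm across, 60 mm high, origin under its centre
- phone: black phone lying flat, bystander, 75 x 150 x 9 mm, origin under its centre
Not all that is in view belongs to the job. Leave any red or turquoise look-alike of the shaker alone.

How it is judged (in metres and radians):
On the way, in this order (a step that is already met when the one before it is completed fails the run):
1. the shaker is lifted at least 30 mm off the platform with all eight slugs inside (height (world z) of shaker above 0.075 m and distance between each of slug0, slug1, slug2, slug3, slug4, slug5, slug6, slug7 and belly below 0.066 m), for 0.2 s.
2. all eight slugs lie in the tray, at least two in every bay (x of slug0 in the frame of tray between -0.083 and 0.083 m and y of slug0 in the frame of tray between -0.138 and 0.138 m and z of slug0 in the frame of tray between 0 and 0.042 m and x of slug1 in the frame of tray between -0.083 and 0.083 m and y of slug1 in the frame of tray between -0.138 and 0.138 m and z of slug1 in the frame of tray between 0 and 0.042 m and x of slug2 in the frame of tray between -0.083 and 0.083 m and y of slug2 in the frame of tray between -0.138 and 0.138 m and z of slug2 in the frame of tray between 0 and 0.042 m and x of slug3 in the frame of tray between -0.083 and 0.083 m and y of slug3 in the frame of tray between -0.138 and 0.138 m and z of slug3 in the frame of tray between 0 and 0.042 m and x of slug4 in the frame of tray between -0.083 and 0.083 m and y of slug4 in the frame of tray between -0.138 and 0.138 m and z of slug4 in the frame of tray between 0 and 0.042 m and x of slug5 in the frame of tray between -0.083 and 0.083 m and y of slug5 in the frame of tray between -0.138 and 0.138 m and z of slug5 in the frame of tray between 0 and 0.042 m and x of slug6 in the frame of tray between -0.083 and 0.083 m and y of slug6 in the frame of tray between -0.138 and 0.138 m and z of slug6 in the frame of tray between 0 and 0.042 m and x of slug7 in the frame of tray between -0.083 and 0.083 m and y of slug7 in the frame of tray between -0.138 and 0.138 m and z of slug7 in the frame of tray between 0 and 0.042 m and ((y of slug0 in the frame of tray below -0.04535 m and y of any of slug1, slug2, slug3, slug4, slug5, slug6, slug7 in the frame of tray below -0.04535 m) or (y of slug1 in the frame of tray below -0.04535 m and y of any of slug2, slug3, slug4, slug5, slug6, slug7 in the frame of tray below -0.04535 m) or (y of slug2 in the frame of tray below -0.04535 m and y of any of slug3, slug4, slug5, slug6, slug7 in the frame of tray below -0.04535 m) or (y of slug3 in the frame of tray below -0.04535 m and y of any of slug4, slug5, slug6, slug7 in the frame of tray below -0.04535 m) or (y of slug4 in the frame of tray below -0.04535 m and y of any of slug5, slug6, slug7 in the frame of tray below -0.04535 m) or (y of slug5 in the frame of tray below -0.04535 m and y of any of slug6, slug7 in the frame of tray below -0.04535 m) or (y of slug6 in the frame of tray below -0.04535 m and y of slug7 in the frame of tray below -0.04535 m)) and ((y of slug0 in the frame of tray between -0.04535 and 0.04535 m and (y of slug1 in the frame of tray between -0.04535 and 0.04535 m or y of slug2 in the frame of tray between -0.04535 and 0.04535 m or y of slug3 in the frame of tray between -0.04535 and 0.04535 m or y of slug4 in the frame of tray between -0.04535 and 0.04535 m or y of slug5 in the frame of tray between -0.04535 and 0.04535 m or y of slug6 in the frame of tray between -0.04535 and 0.04535 m or y of slug7 in the frame of tray between -0.04535 and 0.04535 m)) or (y of slug1 in the frame of tray between -0.04535 and 0.04535 m and (y of slug2 in the frame of tray between -0.04535 and 0.04535 m or y of slug3 in the frame of tray between -0.04535 and 0.04535 m or y of slug4 in the frame of tray between -0.04535 and 0.04535 m or y of slug5 in the frame of tray between -0.04535 and 0.04535 m or y of slug6 in the frame of tray between -0.04535 and 0.04535 m or y of slug7 in the frame of tray between -0.04535 and 0.04535 m)) or (y of slug2 in the frame of tray between -0.04535 and 0.04535 m and (y of slug3 in the frame of tray between -0.04535 and 0.04535 m or y of slug4 in the frame of tray between -0.04535 and 0.04535 m or y of slug5 in the frame of tray between -0.04535 and 0.04535 m or y of slug6 in the frame of tray between -0.04535 and 0.04535 m or y of slug7 in the frame of tray between -0.04535 and 0.04535 m)) or (y of slug3 in the frame of tray between -0.04535 and 0.04535 m and (y of slug4 in the frame of tray between -0.04535 and 0.04535 m or y of slug5 in the frame of tray between -0.04535 and 0.04535 m or y of slug6 in the frame of tray between -0.04535 and 0.04535 m or y of slug7 in the frame of tray between -0.04535 and 0.04535 m)) or (y of slug4 in the frame of tray between -0.04535 and 0.04535 m and (y of slug5 in the frame of tray between -0.04535 and 0.04535 m or y of slug6 in the frame of tray between -0.04535 and 0.04535 m or y of slug7 in the frame of tray between -0.04535 and 0.04535 m)) or (y of slug5 in the frame of tray between -0.04535 and 0.04535 m and (y of slug6 in the frame of tray between -0.04535 and 0.04535 m or y of slug7 in the frame of tray between -0.04535 and 0.04535 m)) or (y of slug6 in the frame of tray between -0.04535 and 0.04535 m and y of slug7 in the frame of tray between -0.04535 and 0.04535 m)) and ((y of slug0 in the frame of tray above 0.04535 m and y of any of slug1, slug2, slug3, slug4, slug5, slug6, slug7 in the frame of tray above 0.04535 m) or (y of slug1 in the frame of tray above 0.04535 m and y of any of slug2, slug3, slug4, slug5, slug6, slug7 in the frame of tray above 0.04535 m) or (y of slug2 in the frame of tray above 0.04535 m and y of any of slug3, slug4, slug5, slug6, slug7 in the frame of tray above 0.04535 m) or (y of slug3 in the frame of tray above 0.04535 m and y of any of slug4, slug5, slug6, slug7 in the frame of tray above 0.04535 m) or (y of slug4 in the frame of tray above 0.04535 m and y of any of slug5, slug6, slug7 in the frame of tray above 0.04535 m) or (y of slug5 in the frame of tray above 0.04535 m and y of any of slug6, slug7 in the frame of tray above 0.04535 m) or (y of slug6 in the frame of tray above 0.04535 m and y of slug7 in the frame of tray above 0.04535 m))), for 0.2 s.
At the end, for the whole second after the job is handed in: All eight slugs lie still inside the tray, at least two in each of the three bays; the shaker stands upright (within 6 degrees) and still on the scale's platform, its middle within 40 mm of the platform's centre, released (all of step 2 and linear speed of each of slug0, slug1, slug2, slug3, slug4, slug5, slug6, slug7 below 0.05 m/s and horizontal distance between shaker and platform below 0.04 m and z of shaker in the frame of platform between -0.004 and 0.006 m and angle between shaker's own z axis and vertical below 0.1 rad and linear speed of shaker below 0.03 m/s); the robot touches nothing.
It fails at once if the fingers touch a slug (contact force between the fingers and slug0 above 0.5 N or contact force between the fingers and slug1 above 0.5 N or contact force between the fingers and slug2 above 0.5 N or contact force between the fingers and slug3 above 0.5 N or contact force between the fingers and slug4 above 0.5 N or contact force between the fingers and slug5 above 0.5 N or contact force between the fingers and slug6 above 0.5 N or contact force between the fingers and slug7 above 0.5 N).
It fails at once if the mug, tape measure, jar, cup or phone is shifted by more than 30 mm (distance of any of mug, tape, jar, cup, phone from where it was at the start of the episode above 0.03 m).
It also fails if it takes over 67 s, if anything falls off the work surface, if the arm or the gripper's body presses on something with over 40 N, if the wrist force passes 120 N, or if a joint passes its speed limit or range.

## Working session

There is one attempt and no reset: what is moved stays moved. The work goes in short steps, Python scripts to look and compute and a tool call to move; the robot and the scene stay as the last step left them, time stands still between calls to the robot, and variables do not carry over. Pictures are saved under pics/ and viewed, at most 10 in all, crops included, and the job is handed in when it is done.

Besides the shell and the picture viewer there is one more tool, called after "Call:" as name(argument=value, ...) on one line, values as JSON. move_arm: Moves the arm, as the interface text tells. Its arguments: {"type":"object","properties":{"moves":{"type":"array"}},"required":["moves"]}

```bash
mkdir -p pics; cat > h.py <<'E'
import numpy as np,cv2
from plant import ctrl,vision
def snap(n,f):
    p,d=vision.snapshot(n); cv2.imwrite('pics/'+f+'.png',p[:,:,::-1]); np.save('pics/'+f+'.npy',d); return p,d
def world(n,d):
    m=vision.camera_model(n); f=d.shape[0]/2/np.tan(np.radians(m['vertical_fov']/2))
    v,u=np.mgrid[:d.shape[0],:d.shape[1]]
    P=np.stack([(u-m['cx'])/f*d,(v-m['cy'])/f*d,d,np.ones_like(d)],-1)
    return (P@np.array(m['cam_to_world']).T)[...,:3]
E
python3 - <<'E'
from h import *
for n in('top','scene'):
    p,d=snap(n,n+'0'); np.save('pics/w'+n,world(n,d)); print(n,vision.camera_model(n))
print(ctrl.get_obs())
E
```

```text
top {'vertical_fov': 55.12758943961187, 'cx': 286.2776432900105, 'cy': 215.19557563696918, 'cam_to_world': array([[ 0.01674475, -0.99372392,  0.11060007,  0.42523205],
       [-0.99984792, -0.0171809 , -0.00299156, -0.04366087],
       [ 0.00487299, -0.11053316, -0.99386049,  1.25840886],
       [ 0.        ,  0.        ,  0.        ,  1.        ]])}
scene {'vertical_fov': 57.90285885350968, 'cx': 279.33375298145415, 'cy': 210.50575566578564, 'cam_to_world': array([[-0.38167625,  0.76796018, -0.51435436,  1.2266308 ],
       [ 0.92423511,  0.31070677, -0.22192513,  0.2503084 ],
       [-0.01061628, -0.56008791, -0.82836515,  1.21852989],
       [ 0.        ,  0.        ,  0.        ,  1.        ]])}
{'clock': 0.1, 'joint_pos': array([ 8.70960012e+01,  2.05883232e+01,  6.40802117e-01, -1.70171503e-02,
       -7.01356412e+01, -1.65053366e+01]), 'qvel': array([ 0.12872362, -0.08596296,  0.09435515,  0.08846415, -0.02543545,
        0.05036014]), 'tau': array([-3.12265642e-03, -5.84164524e+01,  2.93751258e+01,  7.01561540e+00,
        1.01172575e-02, -5.90204877e-05]), 'tool_pos': array([0.2242182 , 0.63624074, 0.23372094]), 'orientation': array([ 1.79915719e+02, -8.28997089e-03, -1.94151233e+01]), 'force': array([ 0.21037302, -0.4478632 , -0.5052971 ]), 'moment': array([-0.06158457,  0.02391683, -0.00579245]), 'gripper_force': 0.0, 'opening': 0.08762518735546303}
```

View pics/top0.png

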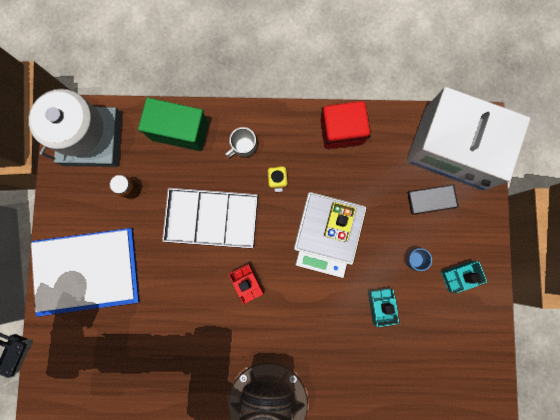

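View pics/scene0.png

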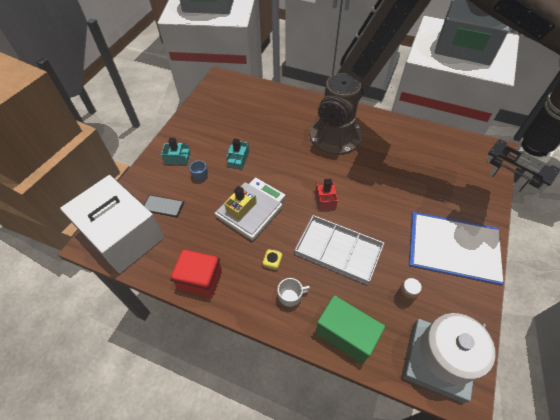

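The top view has +x up and +y left. The tray is at about (210,218), the scale at (330,228), and the shaker at (340,222) with its mouth towards the base. The tape measure is at (277,178) and the red look-alike at (246,284). I'll enlarge it for measurement.

```bash
python3 - <<'E'
from h import *
p=cv2.imread('pics/top0.png'); cv2.imwrite('pics/c1.png',cv2.resize(p[180:285,290:380],None,fx=5.6,fy=5.6,interpolation=cv2.INTER_CUBIC))
cv2.imwrite('pics/c2.png',cv2.resize(p[180:255,155:265],None,fx=7,fy=7,interpolation=cv2.INTER_CUBIC))
W=np.load('pics/wtop.npy'); 
# black grip top by depth
r=W[190:260,310:370]; m=(r[...,2]>.145)
print('grip',m.sum(),r[m].mean(0),r[m][:,2].max()); 
q=r[m][:,:2].astype(np.float32); print(cv2.minAreaRect(q*1000))
r=W[180:285,290:380]; b=p[180:285,290:380]
y=(b[...,2]>150)&(b[...,0]<90)&(b[...,1]>120)&(r[...,2]>.085); q=r[y]; print('yellow',cv2.minAreaRect((q[:,:2]*1000).astype(np.float32)))
m=(abs(r[...,2]-.045)<.006); print('plat',m.sum(),cv2.minAreaRect((r[m][:,:2]*1000).astype(np.float32)))
r=W[180:255,155:265]; m=(r[...,2]>.024)&(r[...,2]<.04); print('tray',cv2.minAreaRect((r[m][:,:2]*1000).astype(np.float32)),r[m][:,2].mean())
E
```

```text
grip 121 [ 0.51359472 -0.16967001  0.38523193] 1.2584088638417832
((480.3885803222656, -134.86260986328125), (31.63599395751953, 210.8060302734375), 39.699302673339844)
yellow ((490.6533203125, -156.28311157226562), (87.1129379272461, 245.49172973632812), 49.68918991088867)
plat 2358 ((505.60296630859375, -177.62692260742188), (178.4298858642578, 217.66241455078125), 76.95787811279297)
tray ((550.1701049804688, 186.4838104248047), (277.09466552734375, 165.32583618164062), 86.74310302734375) 0.030834486394493314
```

View pics/c1.png

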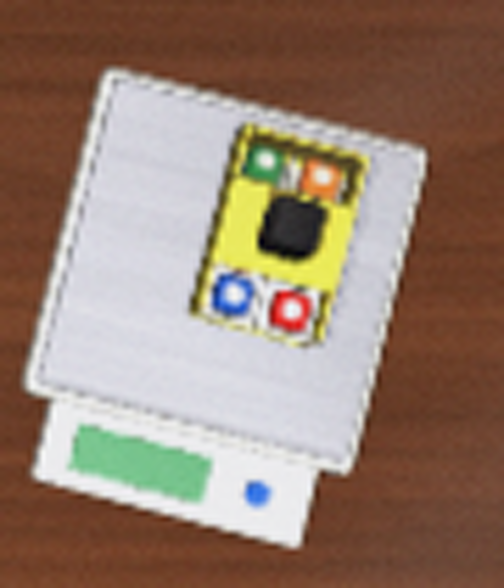

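View pics/c2.png

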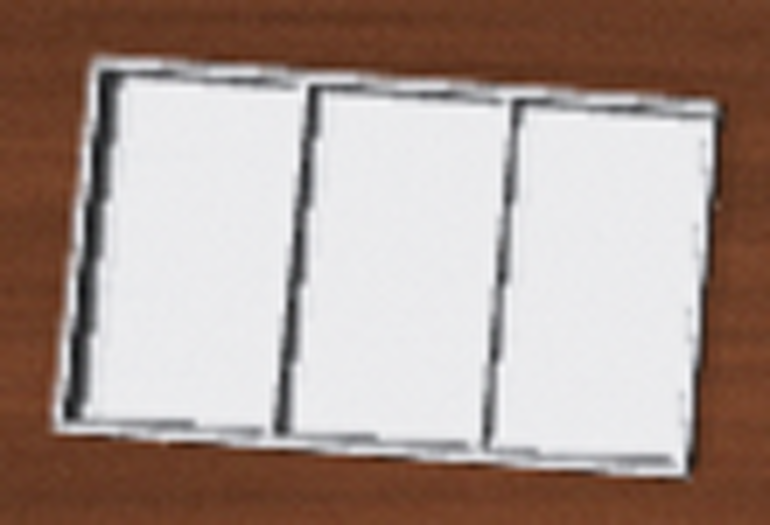

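Crop 1 shows the grip top at (292,227), shaker rim corners (243,122), (368,152), (318,345), (192,312), and platform corners (112,72), (425,150), (345,470), (28,392). Crop 2 shows tray corners (95,60), (718,103), (690,476), (56,432).

```bash
cat >> h.py <<'E'
def ray(n,u,v,z):
    m=vision.camera_model(n); f=210/np.tan(np.radians(m['vertical_fov']/2)); T=np.array(m['cam_to_world'])
    d=T[:3,:3]@np.array([(u-m['cx'])/f,(v-m['cy'])/f,1]); o=T[:3,3]
    return o+d*(z-o[2])/d[2]
E
python3 - <<'E'
from h import *
def quad(c,s,ox,oy,z):
    P=np.array([ray('top',ox+(x+.5)/s-.5,oy+(y+.5)/s-.5,z) for x,y in c]); 
    a=(P[0]-P[3]+P[1]-P[2]); print(P[:,:2].round(4).tolist(),'ctr',P.mean(0).round(4),'x-yaw',np.degrees(np.arctan2(a[1],a[0])), [np.linalg.norm(P[i]-P[i-1]).round(4) for i in range(4)])
quad([(243,122),(368,152),(318,345),(192,312)],5.6,290,180,.102)
quad([(112,72),(425,150),(345,470),(28,392)],5.6,290,180,.045)
quad([(95,60),(718,103),(690,476),(56,432)],7,155,180,.032)
print('grip',ray('top',290+292/5.6,180+227/5.6,.158))
W=np.load('pics/wtop.npy'); r=W[205:235,325:355]; m=(r[...,2]>.148)&(r[...,2]<.17); q=r[m]; print(m.sum(),q.mean(0),cv2.minAreaRect((q[:,:2]*1000).astype(np.float32)))
for n,u,v,z in[('red',246,284,.05),('redgrip',244,285,.113),('tape',278,178,.034),('mug',243,143,.075),('jar',121,185,.1),('cup',420,260,.06)]: print(n,ray('top',u,v,z))
from scipy.spatial.transform import Rotation as R
print(R.from_euler('xyz',[180,0,-19.4],degrees=True).as_matrix())
E
```

```text
[[0.5967, -0.1821], [0.5821, -0.247], [0.4817, -0.2211], [0.4976, -0.1563]] ctr [ 0.5395 -0.2016  0.102 ] x-yaw -14.542112721506301 [np.float64(0.1024), np.float64(0.0665), np.float64(0.1036), np.float64(0.0667)]
[[0.6314, -0.1173], [0.5915, -0.288], [0.4179, -0.2443], [0.4567, -0.074]] ctr [ 0.5244 -0.1809  0.045 ] x-yaw -14.029958300811735 [np.float64(0.18), np.float64(0.1753), np.float64(0.1789), np.float64(0.1746)]
[[0.6394, 0.3186], [0.625, 0.0436], [0.461, 0.0517], [0.4754, 0.3274]] ctr [0.5502 0.1853 0.032 ] x-yaw -2.9591030816651624 [np.float64(0.1642), np.float64(0.2754), np.float64(0.1642), np.float64(0.2761)]
grip [ 0.53557146 -0.20082445  0.158     ]
92 [ 0.53705492 -0.20274305  0.15834159] ((537.7827758789062, -203.3847198486328), (25.905961990356445, 26.5498046875), 76.48746490478516)
red [0.35245269 0.06864711 0.05      ]
redgrip [0.35338192 0.06832946 0.113     ]
tape [ 0.67681196 -0.01980233  0.034     ]
mug [0.77389108 0.0870571  0.075     ]
jar [0.63438274 0.43615812 0.1       ]
cup [ 0.43179027 -0.44598049  0.06      ]
[[ 9.43222658e-01 -3.32161132e-01 -4.06780067e-17]
 [-3.32161132e-01 -9.43222658e-01 -1.15511461e-16]
 [ 0.00000000e+00  1.22464680e-16 -1.00000000e+00]]
```

Call:
move_arm(moves=[8.76,0,0,0,0,0,-0.089,8.76,2.1,3.05,0,0,0,0,8.76,2.1,3.05,0,0,0,0,8.76,2.1,3.05,0,0,0,0,8.76,2.1,3.05,0,0,0,0,8.76,2.1,3.05,0,0,0,0,8.76,2.1,3.05,0,0,0,0,8.76,2.1,3.05,0,0,0,0])

```text
clock: 0.9
tool_pos: [0.3142, 0.3917, 0.2343]
orientation: [180.0, 0.0, -14.3]
force: [1.0, -0.1, 0.5]
opening: 0.0878
gripper_force: 0.0
```

Call:
move_arm(moves=[8.76,2.1,3.05,0,0,0,0,8.76,2.1,3.05,0,0,0,0,8.76,2.1,3.05,0,0,0,0,8.76,2.1,3.05,0,0,0,0,8.76,2.1,3.05,0,0,0,0,8.76,2.1,3.05,0,0,0,0,8.76,2.1,3.05,0,0,0,0,8.76,2.1,3.05,0,0,0,0])

```text
clock: 1.7
tool_pos: [0.4165, 0.1139, 0.2346]
orientation: [-180.0, 0.0, -14.3]
force: [1.2, 0.5, 0.3]
opening: 0.0877
gripper_force: 0.0
```

Call:
move_arm(moves=[8.76,2.1,3.05,0,0,0,0,8.76,2.1,3.05,0,0,0,0,8.76,2.1,3.05,0,0,0,0,8.76,2.1,3.05,0,0,0,0,8.76,2.1,3.05,0,0,0,0,8.76,2.1,3.05,0,0,0,0,8.76,2.1,3.05,0,0,0,0,8.76,2.1,3.05,0,0,0,0])

```text
clock: 2.5
tool_pos: [0.5191, -0.1641, 0.2343]
orientation: [-180.0, 0.0, -14.3]
force: [1.0, 0.6, -0.1]
opening: 0.0876
gripper_force: 0.0
```

Call:
move_arm(moves=[8.76,1.36,1.69,0,0,0,0,8.76,1.36,1.69,0,0,0,0,8.76,0,0,2,0,0,0,8.76,0,0,2,0,0,0,8.76,0,0,0,0,0,0])

```text
clock: 3.0
tool_pos: [0.5349, -0.2019, 0.1915]
orientation: [180.0, 0.3, -14.4]
force: [-0.6, 0.5, -0.0]
opening: 0.0873
gripper_force: 0.0
```

```bash
python3 - <<'E'
from h import *
print(ctrl.get_obs()['tool_pos'],ctrl.get_obs()['joint_pos'].round(1))
a,_=snap('scene','s1'); b,_=snap('top','t1')
A=cv2.imread('pics/s1.png')[140:270,180:330]; B=cv2.imread('pics/t1.png')[165:295,270:420]
cv2.imwrite('pics/g1.png',np.vstack([cv2.resize(i,None,fx=3.5/1.55,fy=3.5/1.55,interpolation=2) for i in(A,B)]))
E
```

```text
[ 0.53489526 -0.20190208  0.19145831] [ -1.1  12.9 -15.9  -0.1 -61.5  76.8]
```

View pics/g1.png

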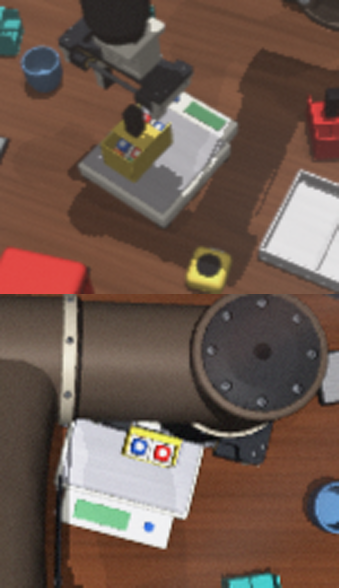

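The jaws straddle the post well, with nothing blocked. I'll turn the hand half a turn first so the last joint keeps its range for pouring later.

Call:
move_arm(moves=[8.76,0,0,0,0,0,0.1428,8.76,0,0,0,0,0,0.1428,8.76,0,0,0,0,0,0.1428,8.76,0,0,0,0,0,0.1428,8.76,0,0,0,0,0,0.1428,8.76,0,0,0,0,0,0.1428,8.76,0,0,0,0,0,0.1428,8.76,0,0,0,0,0,0.1428])

```text
clock: 3.9
tool_pos: [0.5377, -0.2019, 0.1963]
orientation: [-179.9, -0.0, -80.1]
force: [0.5, 0.2, -0.1]
opening: 0.0874
gripper_force: 0.0
```

Call:
move_arm(moves=[8.76,0,0,0,0,0,0.1428,8.76,0,0,0,0,0,0.1428,8.76,0,0,0,0,0,0.1428,8.76,0,0,0,0,0,0.1428,8.76,0,0,0,0,0,0.1428,8.76,0,0,0,0,0,0.1428,8.76,0,0,0,0,0,0.1428,8.76,0,0,0,0,0,0.1428])

```text
clock: 4.7
tool_pos: [0.5377, -0.2019, 0.1963]
orientation: [-179.9, 0.1, -145.5]
force: [0.4, -0.3, -0.4]
opening: 0.0876
gripper_force: 0.0
```

Call:
move_arm(moves=[8.76,0,0,0,0,0,0.1428,8.76,0,0,0,0,0,0.1428,8.76,0,0,0,0,0,0.1428,8.76,0,0,0,0,0,0.1428,8.76,0,0,0,0,0,0.1428,8.76,0,0,0,0,0,0.1428,8.76,0,0,0,0,0,0])

```text
clock: 5.4
tool_pos: [0.5376, -0.2019, 0.1961]
orientation: [180.0, 0.1, 165.6]
force: [-0.3, -0.6, 0.2]
opening: 0.0873
gripper_force: 0.0
```

Call:
move_arm(moves=[8.76,0,0,2,0,0,0,8.76,0,0,2,0,0,0,8.76,0,0,1.5,0,0,0,8.76,0,0,1,0,0,0,8.76,0,0,0.7,0,0,0,8.76,0,0,0,0,0,0,2.2,0,0,0,0,0,0,2.2,0,0,0,0,0,0])

```text
clock: 6.2
tool_pos: [0.5375, -0.2021, 0.1234]
orientation: [180.0, 0.1, 165.7]
force: [-0.5, 0.3, -0.2]
opening: 0.0769
gripper_force: 0.0
```

Call:
move_arm(moves=[2.2,0,0,0,0,0,0,2.2,0,0,0,0,0,0,2.2,0,0,0,0,0,0,2.2,0,0,0,0,0,0,2.2,0,0,0,0,0,0])

```text
clock: 6.7
tool_pos: [0.5369, -0.202, 0.1226]
orientation: [180.0, 0.0, 165.7]
force: [0.7, -0.0, 0.5]
opening: 0.0376
gripper_force: 0.0
```

Call:
move_arm(moves=[1.5,0,0,0,0,0,0,1.5,0,0,0,0,0,0,1.5,0,0,0,0,0,0,1.5,0,0,0,0,0,0,1.5,0,0,0,0,0,0,1.5,0,0,0,0,0,0])

```text
clock: 7.3
tool_pos: [0.5369, -0.202, 0.1226]
orientation: [-180.0, -0.0, 165.7]
force: [0.8, -0.4, -0.5]
opening: 0.0258
gripper_force: 30.0
```

Call:
move_arm(moves=[1.5,0,0,-0.5,0,0,0,1.5,0,0,-1,0,0,0,1.5,0,0,-1.5,0,0,0,1.5,0,0,-1.5,0,0,0,1.5,0,0,-1.5,0,0,0,1.5,0,0,-1.5,0,0,0,1.5,0,0,-1,0,0,0,1.5,0,0,-0.5,0,0,0])

```text
clock: 8.1
tool_pos: [0.5373, -0.202, 0.214]
orientation: [180.0, 0.1, 165.7]
force: [0.5, 0.8, -2.5]
opening: 0.0258
gripper_force: 30.0
```

```bash
python3 - <<'E'
from h import *
o=ctrl.get_obs();print(o['tool_pos'],o['opening'],o['gripper_force'],o['force'])
snap('scene','s2')
cv2.imwrite('pics/g2.png',cv2.resize(cv2.imread('pics/s2.png')[120:270,170:350],None,fx=4,fy=4,interpolation=2))
E
```

```text
[ 0.5372618  -0.20203111  0.21395968] 0.02578415332953513 29.99375581741333 [ 0.47690582  0.77705295 -2.47378385]
```

View pics/g2.png

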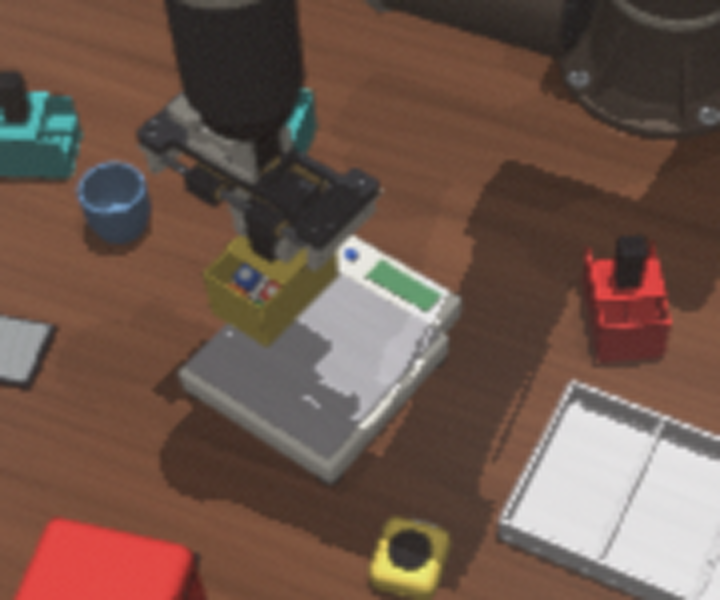

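Lifted with the slugs inside. Next I'll turn the shaker so its mouth faces +x over the tray.

Call:
move_arm(moves=[1.5,0,0,0,0,0,-0.05,1.5,0,0,0,0,0,-0.1,1.5,0,0,0,0,0,-0.14,1.5,0,0,0,0,0,-0.14,1.5,0,0,0,0,0,-0.14,1.5,0,0,0,0,0,-0.14,1.5,0,0,0,0,0,-0.14,1.5,0,0,0,0,0,-0.14])

```text
clock: 8.95
tool_pos: [0.5365, -0.2019, 0.2118]
orientation: [179.9, -0.0, -137.3]
force: [0.1, 0.4, -2.6]
opening: 0.0261
gripper_force: 30.0
```

Call:
move_arm(moves=[1.5,0,0,0,0,0,-0.14,1.5,0,0,0,0,0,-0.14,1.5,0,0,0,0,0,-0.14,1.5,0,0,0,0,0,-0.14,1.5,0,0,0,0,0,-0.14,1.5,0,0,0,0,0,-0.14,1.5,0,0,0,0,0,-0.14,1.5,0,0,0,0,0,-0.14])

```text
clock: 9.75
tool_pos: [0.5365, -0.2019, 0.2117]
orientation: [179.9, 0.0, -73.1]
force: [0.3, -0.5, -2.2]
opening: 0.0259
gripper_force: 30.0
```

Call:
move_arm(moves=[1.5,0,0,0,0,0,-0.14,1.5,0,0,0,0,0,-0.14,1.5,0,0,0,0,0,-0.14,1.5,0,0,0,0,0,-0.14,1.5,0,0,0,0,0,-0.14,1.5,0,0,0,0,0,-0.14,1.5,0,0,0,0,0,-0.14,1.5,0,0,0,0,0,-0.14])

```text
clock: 10.55
tool_pos: [0.5365, -0.2019, 0.2118]
orientation: [-180.0, 0.1, -8.9]
force: [0.9, -0.7, -2.9]
opening: 0.0256
gripper_force: 30.0
```

Call:
move_arm(moves=[1.5,0,0,0,0,0,-0.07,1.5,0,0,0,0,0,-0.039,1.5,-0.22,-0.8,0,0,0,0,1.5,-0.43,-1.6,0,0,0,0,1.5,-0.59,-2.2,0,0,0,0,1.5,-0.59,-2.2,0,0,0,0,1.5,-0.59,-2.2,0,0,0,0,1.5,-0.59,-2.2,0,0,0,0])

```text
clock: 11.35
tool_pos: [0.512, -0.0873, 0.2122]
orientation: [-180.0, 0.0, -3.1]
force: [0.1, 0.5, -1.6]
opening: 0.0256
gripper_force: 30.0
```

Call:
move_arm(moves=[1.5,-0.59,-2.2,0,0,0,0,1.5,-0.59,-2.2,0,0,0,0,1.5,-0.59,-2.2,0,0,0,0,1.5,-0.59,-2.2,0,0,0,0,1.5,-0.59,-2.2,0,0,0,0,1.5,-0.59,-2.2,0,0,0,0,1.5,-0.59,-2.2,0,0,0,0,1.5,-0.54,-2,0,0,0,0])

```text
clock: 12.15
tool_pos: [0.4743, 0.0888, 0.2123]
orientation: [-180.0, 0.0, -3.1]
force: [-0.2, 0.8, -2.5]
opening: 0.0259
gripper_force: 30.0
```

Call:
move_arm(moves=[1.5,-0.27,-1,0,0,0,0,1.5,0,0,0,0,0,0])

```text
clock: 12.35
tool_pos: [0.4726, 0.0989, 0.2124]
orientation: [-180.0, 0.0, -3.0]
force: [-0.5, -1.1, -1.7]
opening: 0.0258
gripper_force: 30.0
```

Call:
move_arm(moves=[1.5,0.23,0,-0.24,0,-0.05,0,1.5,0.23,0,-0.24,0,-0.05,0,1.5,0.23,0,-0.24,0,-0.05,0,1.5,0.15,0,1,0,0,0,1.5,0.3,0,2,0,0,0,1.5,0.3,0,2,0,0,0,1.5,0.3,0,2,0,0,0,1.5,0.2,0,1.3,0,0,0])

```text
clock: 13.15
tool_pos: [0.479, 0.0965, 0.1335]
orientation: [179.9, 8.7, -3.1]
force: [0.2, -0.4, -2.0]
opening: 0.0258
gripper_force: 30.0
```

Call:
move_arm(moves=[1.5,0.1,0,0.7,0,0,0,1.5,0,0,0,0,0,0])

```text
clock: 13.35
tool_pos: [0.4796, 0.097, 0.1276]
orientation: [179.9, 8.7, -3.0]
force: [0.4, -0.4, -2.6]
opening: 0.026
gripper_force: 30.0
```

```bash
cat >> h.py <<'E'
from scipy.spatial.transform import Rotation as R
def mouth():
    o=ctrl.get_obs(); r=R.from_euler('xyz',o['orientation'],degrees=True).as_matrix()
    m=o['tool_pos']+r@[.048,0,.0466]; a=np.radians(-2.96); d=m[:2]-[.5502,.1853]
    print('clock',o['clock'],'tilt',np.degrees(np.arccos(-r[2,2])).round(1),'mouth',m.round(4),'tray xy',np.round([d@[np.cos(a),np.sin(a)],d@[-np.sin(a),np.cos(a)]],4),'tcp',o['tool_pos'].round(4),'q',o['joint_pos'].round(0))
def look(f):
    mouth(); a=np.radians(-2.96); rows=[]
    for n in('scene','top'):
        p,d=snap(n,f+n); w=world(n,d); hsv=cv2.cvtColor(p,cv2.COLOR_RGB2HSV)
        e=w[...,:2]-[.5502,.1853]; X=e@[np.cos(a),np.sin(a)]; Y=e@[-np.sin(a),np.cos(a)]
        m=((hsv[...,1]>110)&(hsv[...,2]>50)&(abs(X)<.1)&(abs(Y)<.15)&(w[...,2]>.003)&(w[...,2]<.05)&(d>0)).astype(np.uint8)
        k,l,s,c=cv2.connectedComponentsWithStats(m)
        for i in range(1,k):
            if s[i,4]>5: j=l==i; print(n,s[i,4],'x %.3f y %.3f z %.3f'%(X[j].mean(),Y[j].mean(),w[j][:,2].mean()),p[j].mean(0).astype(int))
        if n=='scene': cv2.imwrite('pics/'+f+'c.png',cv2.resize(cv2.imread('pics/'+f+n+'.png')[150:300,270:410],None,fx=3.9,fy=3.9,interpolation=2))
E
python3 -c "
from h import *
look('a')"
```

```text
clock 13.35 tilt 8.7 mouth [0.52   0.0948 0.0743] tray xy [-0.0255 -0.0919] tcp [0.4796 0.097  0.1276] q [ 31.  14. -22.  -5. -61.  59.]
top 6 x 0.037 y -0.142 z 0.004 [52 33 22]
```

View pics/ac.png

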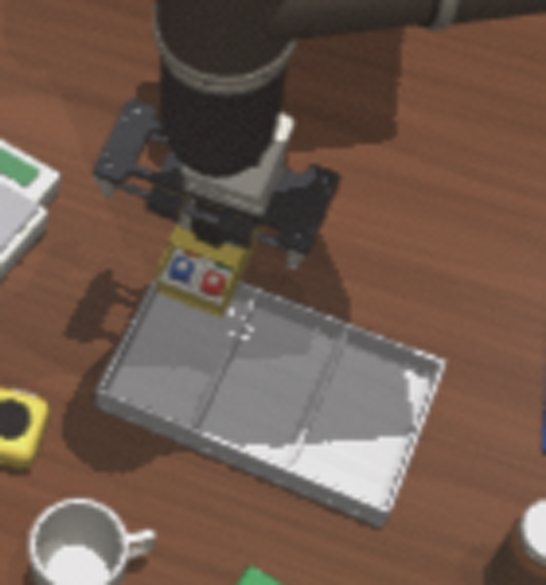

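The mouth is over bay0 with the red and blue front slugs visible at (213,282) and (181,268) in the crop. Next I'll tilt in small steps.

Call:
move_arm(moves=[1.5,0.23,0,-0.24,0,-0.05,0,1.5,0.23,0,-0.24,0,-0.05,0,1.5,0.14,0,-0.144,0,-0.03,0,1.5,0.093,0,-0.096,0,-0.02,0,1.5,0.047,0,-0.048,0,-0.01,0,1.5,0,0,0,0,0,0,1.5,0,0,0,0,0,0])

```text
clock: 14.15
tool_pos: [0.4889, 0.0969, 0.1345]
orientation: [-180.0, 17.7, -3.0]
force: [0.7, 0.2, -3.0]
opening: 0.026
gripper_force: 30.0
```

```bash
python3 -c "
from h import *
look('b')"
```

```text
clock 14.15 tilt 17.7 mouth [0.5204 0.0953 0.0755] tray xy [-0.0252 -0.0914] tcp [0.4889 0.0969 0.1345] q [ 27.  20. -13.  -9. -73.  64.]
top 7 x -0.063 y -0.142 z 0.004 [106  63  41]
top 9 x -0.088 y 0.041 z 0.004 [117  67  44]
top 7 x -0.082 y -0.144 z 0.005 [111  65  41]
top 10 x -0.097 y 0.020 z 0.005 [95 55 35]
```

Call:
move_arm(moves=[1.5,0.093,0,-0.096,0,-0.02,0,1.5,0.093,0,-0.096,0,-0.02,0,1.5,0,0,0,0,0,0,1.5,0,0,0,0,0,0,1.5,0,0,0,0,0,0])

```text
clock: 14.75
tool_pos: [0.4913, 0.0967, 0.1354]
orientation: [180.0, 20.1, -3.0]
force: [-0.1, 0.4, -2.6]
opening: 0.026
gripper_force: 30.0
```

```bash
python3 -c "
from h import *
look('c')" | grep -v 'z 0.00[45]'
```

```text
clock 14.75 tilt 20.1 mouth [0.5204 0.0952 0.0752] tray xy [-0.0251 -0.0915] tcp [0.4913 0.0967 0.1354] q [ 26.  22. -11. -10. -76.  65.]
```

Call:
move_arm(moves=[1.5,0.093,0,-0.096,0,-0.02,0,1.5,0.093,0,-0.096,0,-0.02,0,1.5,0,0,0,0,0,0,1.5,0,0,0,0,0,0,1.5,0,0,0,0,0,0,1.5,0,0,0,0,0,0])

```text
clock: 15.45
tool_pos: [0.4937, 0.0967, 0.1368]
orientation: [180.0, 22.3, -3.0]
force: [-1.1, 0.3, -1.9]
opening: 0.0262
gripper_force: 30.0
```

```bash
python3 -c "
from h import *
look('d')" | grep -v 'z 0.00[45]'
```

```text
clock 15.45 tilt 22.3 mouth [0.5204 0.0953 0.0754] tray xy [-0.0251 -0.0915] tcp [0.4937 0.0967 0.1368] q [ 25.  23.  -9. -11. -78.  66.]
scene 16 x -0.009 y -0.076 z 0.023 [120  54  52]
scene 17 x 0.010 y -0.105 z 0.019 [ 50  63 101]
```

Both front slugs are in bay0. I'll tilt back a little and shift to bay1.

Call:
move_arm(moves=[1.5,-0.23,0,0.24,0,0.05,0,1.5,-0.23,-0.5,0.24,0,0.05,0,1.5,0,-1.2,0,0,0,0,1.5,0,-1.8,0,0,0,0,1.5,0,-2,0,0,0,0,1.5,0,-1.8,0,0,0,0,1.5,0,-1.2,0,0,0,0,1.5,0,-0.6,0,0,0,0])

```text
clock: 16.35
tool_pos: [0.4927, 0.1895, 0.1335]
orientation: [180.0, 16.6, -2.9]
force: [0.6, -1.2, -2.9]
opening: 0.0259
gripper_force: 30.0
```

Call:
move_arm(moves=[1.5,0.23,0,-0.24,0,-0.05,0,1.5,0.23,0,-0.24,0,-0.05,0,1.5,0.093,0,-0.096,0,-0.02,0,1.5,0.093,0,-0.096,0,-0.02,0,1.5,0,0,0,0,0,0,1.5,0,0,0,0,0,0,1.5,0,0,0,0,0,0])

```text
clock: 17.05
tool_pos: [0.5006, 0.1874, 0.1383]
orientation: [-180.0, 24.6, -3.0]
force: [0.7, 0.5, -2.6]
opening: 0.0261
gripper_force: 30.0
```

```bash
python3 -c "
from h import *
look('e')" | grep -v 'z 0.00[45]'
```

```text
clock 17.05 tilt 24.6 mouth [0.5248 0.1862 0.0759] tray xy [-0.0254 -0.0005] tcp [0.5006 0.1874 0.1383] q [ 31.  26.  -2. -14. -82.  60.]
scene 16 x 0.010 y -0.106 z 0.021 [ 68  91 150]
scene 13 x -0.009 y -0.076 z 0.021 [140  60  58]
top 33 x 0.007 y -0.106 z 0.019 [ 49  90 174]
top 24 x -0.011 y -0.079 z 0.023 [168  40  37]
```

Call:
move_arm(moves=[1.5,0.093,0,-0.096,0,-0.02,0,1.5,0.093,0,-0.096,0,-0.02,0,1.5,0,0,0,0,0,0,1.5,0,0,0,0,0,0,1.5,0,0,0,0,0,0])

```text
clock: 17.65
tool_pos: [0.5033, 0.1872, 0.1388]
orientation: [180.0, 26.9, -3.0]
force: [-0.3, 0.4, -3.5]
opening: 0.0257
gripper_force: 30.0
```

```bash
python3 -c "
from h import *
look('f')" | grep -v 'z 0.00[45]'
```

```text
clock 17.65 tilt 26.9 mouth [0.525  0.1861 0.0755] tray xy [-0.0252 -0.0005] tcp [0.5033 0.1872 0.1388] q [ 30.  28.  -0. -15. -85.  61.]
scene 15 x -0.009 y -0.076 z 0.024 [158  69  67]
scene 16 x 0.010 y -0.105 z 0.019 [ 62  82 135]
top 33 x 0.007 y -0.106 z 0.020 [ 45  82 163]
top 25 x -0.011 y -0.078 z 0.023 [178  45  43]
```

Call:
move_arm(moves=[1.5,0.093,0,-0.096,0,-0.02,0,1.5,0.07,0,-0.072,0,-0.015,0,1.5,0,0,0,0,0,0,1.5,0,0,0,0,0,0,1.5,0,0,0,0,0,0,1.5,0,0,0,0,0,0])

```text
clock: 18.35
tool_pos: [0.5055, 0.1872, 0.1398]
orientation: [-180.0, 28.9, -3.0]
force: [-0.2, -0.3, -1.6]
opening: 0.0262
gripper_force: 30.0
```

```bash
python3 -c "
from h import *
look('g')" | grep -v 'z 0.00[45]'
```

```text
clock 18.35 tilt 28.9 mouth [0.525  0.1862 0.0758] tray xy [-0.0253 -0.0004] tcp [0.5055 0.1872 0.1398] q [ 30.  29.   2. -15. -87.  61.]
scene 16 x -0.010 y -0.076 z 0.022 [189  77  75]
scene 14 x 0.009 y -0.107 z 0.020 [ 68  90 149]
scene 27 x 0.023 y -0.014 z 0.023 [132  83  59]
top 6 x 0.024 y -0.023 z 0.021 [117  61  30]
top 31 x 0.007 y -0.107 z 0.020 [ 41  80 165]
top 25 x -0.011 y -0.078 z 0.024 [220  55  52]
```

Call:
move_arm(moves=[1.5,0.035,0,-0.036,0,-0.0075,0,1.5,0,0,0,0,0,0,1.5,0,0,0,0,0,0,1.5,0,0,0,0,0,0])

```text
clock: 18.85
tool_pos: [0.5061, 0.1871, 0.1399]
orientation: [180.0, 29.4, -3.0]
force: [0.3, 0.0, -2.0]
opening: 0.0261
gripper_force: 30.0
```

```bash
python3 -c "
from h import *
look('i')" | grep -v 'z 0.00[45]'
```

```text
clock 18.85 tilt 29.4 mouth [0.525  0.1861 0.0757] tray xy [-0.0252 -0.0005] tcp [0.5061 0.1871 0.1399] q [ 30.  30.   2. -15. -88.  61.]
scene 16 x -0.009 y -0.076 z 0.023 [192  78  75]
scene 16 x 0.010 y -0.106 z 0.021 [ 66  86 142]
scene 27 x 0.031 y -0.015 z 0.019 [135  83  58]
top 7 x 0.025 y -0.023 z 0.019 [118  62  32]
top 31 x 0.007 y -0.107 z 0.021 [ 42  80 164]
top 27 x -0.011 y -0.078 z 0.023 [218  55  52]
```

View pics/ic.png

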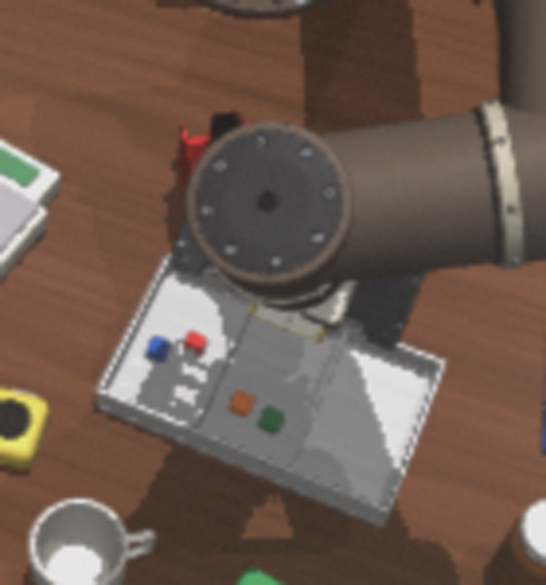

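Bay0 has blue and red at (157,348) and (195,342). Bay1 has orange and green at (242,402) and (271,419). The last two rows go to bay2.

Call:
move_arm(moves=[1.5,-0.23,0,0.24,0,0.05,0,1.5,-0.23,-0.5,0.24,0,0.05,0,1.5,0,-1.2,0,0,0,0,1.5,0,-1.8,0,0,0,0,1.5,0,-2,0,0,0,0,1.5,0,-1.8,0,0,0,0,1.5,0,-1.2,0,0,0,0,1.5,0,-0.6,0,0,0,0])

```text
clock: 19.75
tool_pos: [0.5045, 0.28, 0.1372]
orientation: [180.0, 23.7, -2.9]
force: [-0.1, -0.6, -2.8]
opening: 0.0263
gripper_force: 30.0
```

Call:
move_arm(moves=[1.5,0.23,0,-0.24,0,-0.05,0,1.5,0.23,0,-0.24,0,-0.05,0,1.5,0.14,0,-0.144,0,-0.03,0,1.5,0.14,0,-0.144,0,-0.03,0,1.5,0.14,0,-0.144,0,-0.03,0,1.5,0.14,0,-0.144,0,-0.03,0,1.5,0,0,0,0,0,0,1.5,0,0,0,0,0,0])

```text
clock: 20.55
tool_pos: [0.5187, 0.2774, 0.1416]
orientation: [180.0, 36.2, -3.1]
force: [0.7, -0.2, -1.6]
opening: 0.0259
gripper_force: 30.0
```

```bash
python3 -c "
from h import *
look('j')" | grep -v 'z 0.00[45]'
```

```text
clock 20.55 tilt 36.2 mouth [0.5298 0.2768 0.0756] tray xy [-0.0251  0.0903] tcp [0.5187 0.2774 0.1416] q [ 33.  37.  14. -21. -98.  57.]
scene 16 x -0.009 y -0.076 z 0.024 [194  79  77]
scene 19 x 0.009 y -0.106 z 0.019 [ 80 109 184]
scene 25 x 0.031 y -0.014 z 0.019 [173 110  73]
top 33 x 0.032 y 0.014 z 0.020 [ 44 112  61]
top 37 x 0.028 y -0.016 z 0.020 [203 121  54]
top 31 x 0.007 y -0.107 z 0.020 [ 67 127 232]
top 27 x -0.011 y -0.077 z 0.024 [230  60  56]
```

Call:
move_arm(moves=[1.5,0.093,0,-0.096,0,-0.02,0,1.5,0.093,0,-0.096,0,-0.02,0,1.5,0,0,0,0,0,0,1.5,0,0,0,0,0,0,1.5,0.093,0,-0.096,0,-0.02,0,1.5,0.093,0,-0.096,0,-0.02,0,1.5,0.093,0,-0.096,0,-0.02,0,1.5,0.093,0,-0.096,0,-0.02,0])

```text
clock: 21.45
tool_pos: [0.5266, 0.2772, 0.1429]
orientation: [180.0, 43.2, -3.0]
force: [1.1, -1.4, -1.9]
opening: 0.0258
gripper_force: 30.0
```

Call:
move_arm(moves=[1.5,0.093,0,-0.096,0,-0.02,0,1.5,0.093,0,-0.096,0,-0.02,0,1.5,0.093,0,-0.096,0,-0.02,0,1.5,0.093,0,-0.096,0,-0.02,0,1.5,0,0,0,0,0,0,1.5,0,0,0,0,0,0,1.5,0,0,0,0,0,0,1.5,0,0,0,0,0,0])

```text
clock: 22.25
tool_pos: [0.5317, 0.2771, 0.1436]
orientation: [-180.0, 47.7, -3.0]
force: [0.5, -0.1, -1.3]
opening: 0.0256
gripper_force: 30.0
```

```bash
python3 -c "
from h import *
look('k')" | grep -v 'z 0.00[45]'
```

```text
clock 22.25 tilt 47.7 mouth [0.5296 0.2772 0.0768] tray xy [-0.0253  0.0907] tcp [0.5317 0.2771 0.1436] q [  30.   44.   24.  -25. -111.   57.]
scene 18 x -0.010 y -0.075 z 0.023 [199  82  79]
scene 18 x 0.010 y -0.106 z 0.019 [ 78 106 178]
scene 29 x 0.030 y -0.014 z 0.018 [206 133  85]
top 32 x 0.033 y 0.014 z 0.020 [32 83 45]
top 40 x 0.028 y -0.016 z 0.020 [229 148  66]
top 31 x 0.007 y -0.107 z 0.020 [ 61 115 221]
top 27 x -0.011 y -0.077 z 0.024 [230  60  56]
```

View pics/kc.png

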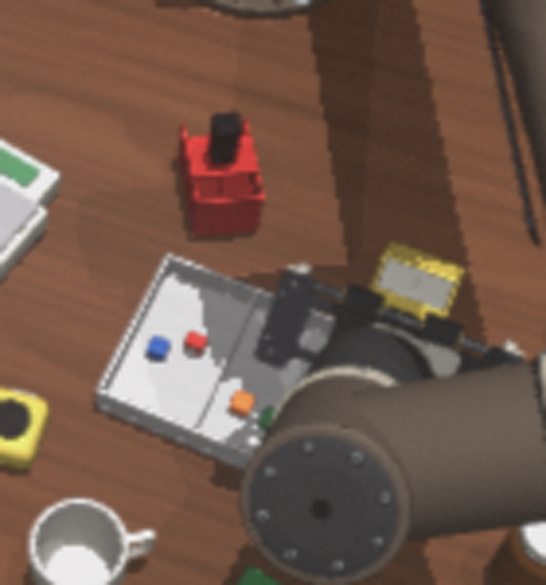

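The shaker's rear looks empty at (415,285), but the arm hides bay2. I'll tilt back and check.

Call:
move_arm(moves=[1.5,-0.23,0,0.24,0,0.05,0,1.5,-0.35,0,0.36,0,0.075,0,1.5,-0.466,0,0.48,0,0.1,0,1.5,-0.466,0,0.48,0,0.1,0,1.5,-0.466,0,0.48,0,0.1,0,1.5,-0.466,0,0.48,0,0.1,0,1.5,-0.23,0,0.24,0,0.05,0,1.5,0,0,0,0,0,0])

```text
clock: 23.15
tool_pos: [0.493, 0.2791, 0.1369]
orientation: [-179.9, 14.6, -2.9]
force: [0.6, -0.4, -1.6]
opening: 0.026
gripper_force: 30.0
```

```bash
python3 -c "
from h import *
look('l')" | grep -v 'z 0.00[45]'
```

```text
clock 23.15 tilt 14.6 mouth [0.5276 0.2775 0.0797] tray xy [-0.0273  0.0909] tcp [0.493  0.2791 0.1369] q [ 42.  23.  -7. -11. -71.  50.]
scene 16 x -0.009 y -0.076 z 0.023 [201  84  81]
scene 18 x 0.010 y -0.106 z 0.019 [ 80 109 184]
scene 25 x 0.030 y -0.015 z 0.019 [176 111  74]
scene 9 x 0.035 y 0.017 z 0.021 [ 82 147  95]
scene 22 x 0.061 y 0.069 z 0.020 [137  57  54]
scene 21 x 0.045 y 0.095 z 0.023 [154  93  62]
scene 21 x 0.059 y 0.108 z 0.019 [ 53  70 114]
top 93 x 0.045 y 0.094 z 0.022 [74 68 68]
top 36 x 0.058 y 0.067 z 0.020 [141  32  30]
top 33 x 0.033 y 0.013 z 0.021 [ 45 122  66]
top 38 x 0.028 y -0.016 z 0.020 [192 110  48]
top 30 x 0.007 y -0.107 z 0.019 [ 60 116 222]
top 28 x -0.011 y -0.077 z 0.024 [224  60  56]
```

View pics/lc.png

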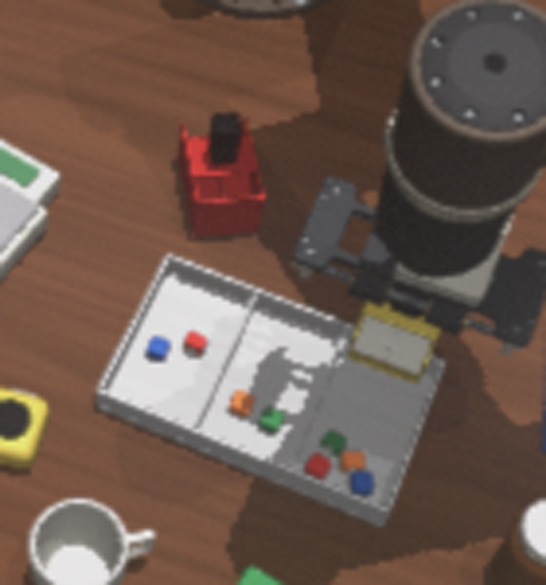

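All eight are in the tray: bay0 has 2, bay1 has 2, and bay2 has 4 at around (340,460). Next is returning the shaker.

Call:
move_arm(moves=[1.5,-0.25,0,-0.95,0,0,0,1.5,-0.5,0,-1.9,0,0,0,1.5,-0.5,0,-1.9,0,0,0,1.5,-0.5,0,-1.9,0,0,0,1.5,-0.25,0,-0.95,0,0,0,1.5,0,0,0,0,0.085,0,1.5,0,0,0,0,0.085,0,1.5,0,0,0,0,0.085,0])

```text
clock: 24.05
tool_pos: [0.4955, 0.2788, 0.2136]
orientation: [-180.0, 0.0, -3.1]
force: [0.1, -0.3, -1.3]
opening: 0.0258
gripper_force: 30.0
```

Call:
move_arm(moves=[1.5,0,1,0,0,0,0,1.5,0,2,0,0,0,0,1.5,0.2,3,0,0,0,0,1.5,0.2,3,0,0,0,0,1.5,0.3,3,0,0,0,0,1.5,0.3,3,0,0,0,0,1.5,0.3,3,0,0,0,0,1.5,0.3,3,0,0,0,0])

```text
clock: 24.85
tool_pos: [0.4997, 0.0659, 0.2136]
orientation: [-180.0, 0.3, -3.1]
force: [0.5, -0.5, -2.9]
opening: 0.0258
gripper_force: 30.0
```

Call:
move_arm(moves=[1.5,0.3,3,0,0,0,0,1.5,0.3,3,0,0,0,0,1.5,0.3,3,0,0,0,0,1.5,0.3,3,0,0,0,0,1.5,0.3,3,0,0,0,0,1.5,0.3,3,0,0,0,0,1.5,0,2,0,0,0,0,1.5,0,1,0,0,0,0])

```text
clock: 25.65
tool_pos: [0.506, -0.145, 0.2133]
orientation: [-180.0, 0.3, -3.2]
force: [-0.2, 1.3, -2.8]
opening: 0.0259
gripper_force: 30.0
```

Call:
move_arm(moves=[1.5,0,0,0,0,0,0])

```text
clock: 25.75
tool_pos: [0.5062, -0.1442, 0.2133]
orientation: [-180.0, 0.2, -3.2]
force: [-0.5, 0.5, -1.1]
opening: 0.0259
gripper_force: 30.0
```

Call:
move_arm(moves=[1.5,0.7,1.2,0,0,0,0,1.5,0.7,1.2,0,0,0,0,1.5,0.63,1.16,0,0,0,0,1.5,0,0,1.5,0,0,0,1.5,0,0,2.5,0,0,0,1.5,0,0,2.5,0,0,0,1.5,0,0,1.4,0,0,0,1.5,0,0,0.6,0,0,0])

```text
clock: 26.55
tool_pos: [0.5244, -0.1792, 0.1269]
orientation: [-180.0, 0.3, -3.0]
force: [-0.7, 0.2, -0.9]
opening: 0.0262
gripper_force: 30.0
```

Call:
move_arm(moves=[1.5,0,0,0.2,0,0,0,1.5,0,0,0,0,0,0,1.5,0,0,0,0,0,0])

```text
clock: 26.85
tool_pos: [0.5256, -0.179, 0.1276]
orientation: [180.0, 0.1, -3.0]
force: [-0.5, 0.6, -1.0]
opening: 0.0257
gripper_force: 30.0
```

```bash
python3 - <<'E'
from h import *
print(ctrl.get_obs()['tool_pos'],ctrl.get_obs()['force'])
for n in('scene',):
    p,d=snap(n,'m'+n); w=world(n,d); h=cv2.cvtColor(p,cv2.COLOR_RGB2HSV)
    m=(h[...,0]>20)&(h[...,0]<35)&(h[...,1]>120)&(abs(w[...,0]-.52)<.1)&(abs(w[...,1]+.18)<.1)
    print(m.sum(),np.percentile(w[m][:,2],[0,2,10,50,90,98]))
E
```

```text
[ 0.52560583 -0.17904745  0.12755209] [-0.48405228  0.60677771 -1.04424794]
209 [0.05079488 0.05465951 0.06147731 0.0979735  0.11303699 0.11499477]
```

Call:
move_arm(moves=[1.5,0,0,0.2,0,0,0,1.5,0,0,0.1,0,0,0,1.5,0,0,0,0,0,0,1.5,0,0,0,0,0,0])

```text
clock: 27.3
tool_pos: [0.5249, -0.1789, 0.1237]
orientation: [180.0, 0.1, -3.0]
force: [0.7, -0.2, -2.4]
opening: 0.0256
gripper_force: 30.0
```

Call:
move_arm(moves=[1.5,0,0,0.1,0,0,0,1.5,0,0,0,0,0,0,1.5,0,0,0,0,0,0])

```text
clock: 27.6
tool_pos: [0.5249, -0.1789, 0.1227]
orientation: [180.0, 0.1, -3.0]
force: [1.1, 0.2, -0.6]
opening: 0.0257
gripper_force: 30.0
```

Call:
move_arm(moves=[1.5,0,0,0.05,0,0,0,3,0,0,0,0,0,0,4,0,0,0,0,0,0,5,0,0,0,0,0,0,7,0,0,0,0,0,0,8.7,0,0,0,0,0,0,8.7,0,0,0,0,0,0,8.7,0,0,0,0,0,0])

```text
clock: 28.4
tool_pos: [0.5249, -0.1789, 0.1221]
orientation: [-180.0, 0.1, -3.0]
force: [-1.4, 0.2, 0.4]
opening: 0.0726
gripper_force: 0.0
```

Call:
move_arm(moves=[8.7,0,0,0,0,0,0,8.7,0,0,0,0,0,0,8.7,0,0,-1,0,0,0,8.7,0,0,-2,0,0,0,8.7,0,0,-3,0,0,0,8.7,0,0,-3,0,0,0,8.7,0,0,-3,0,0,0,8.7,0,0,0,0,0,0])

```text
clock: 29.2
tool_pos: [0.5275, -0.1795, 0.2477]
orientation: [179.9, -0.3, -3.0]
force: [-0.2, 0.6, -0.0]
opening: 0.087
gripper_force: 0.0
```

```bash
python3 - <<'E'
from h import *
look('n'); print(ctrl.get_obs()['opening'])
d=np.load('pics/nscene.npy'); w=world('scene',d); h=cv2.cvtColor(cv2.imread('pics/nscene.png'),cv2.COLOR_BGR2HSV)
m=(h[...,0]>20)&(h[...,0]<35)&(h[...,1]>120)&(abs(w[...,0]-.52)<.1)&(abs(w[...,1]+.18)<.1)
print(m.sum(),np.percentile(w[m],[2,10,50,90,98],axis=0).round(4).tolist())
g=(h[...,2]<70)&(abs(w[...,0]-.52)<.05)&(abs(w[...,1]+.18)<.05)&(w[...,2]>.115)&(w[...,2]<.165); print('grip',g.sum(),np.mean(w[g],0),np.percentile(w[g][:,2],97))
E
```

```text
clock 29.2 tilt 0.3 mouth [ 0.5756 -0.182   0.2014] tray xy [ 0.0444 -0.3655] tcp [ 0.5275 -0.1795  0.2477] q [  1.   9. -14.   0. -67.  86.]
scene 16 x -0.009 y -0.076 z 0.023 [201  85  83]
scene 18 x 0.010 y -0.106 z 0.020 [ 80 109 184]
scene 25 x 0.031 y -0.014 z 0.019 [210 144  94]
scene 8 x 0.036 y 0.016 z 0.022 [ 92 165 108]
scene 23 x 0.060 y 0.069 z 0.019 [212  87  84]
scene 20 x 0.045 y 0.095 z 0.025 [216 148  93]
scene 22 x 0.059 y 0.108 z 0.019 [ 80 111 187]
top 86 x 0.045 y 0.093 z 0.022 [113 133 122]
top 36 x 0.058 y 0.067 z 0.020 [218  56  52]
top 7 x -0.094 y 0.104 z 0.004 [112  65  41]
0.08689749990852401
274 [[0.4734, -0.2095, 0.0507], [0.4759, -0.2012, 0.0609], [0.531, -0.1613, 0.0972], [0.5697, -0.1453, 0.1088], [0.5722, -0.1435, 0.1177]]
grip 88 [ 0.53112572 -0.17414696  0.14544025] 0.16177673856638905
```

Call:
move_arm(moves=[8.7,0,0,0,0,0,0,8.7,0,0,0,0,0,0,8.7,0,0,0,0,0,0])

```text
clock: 29.6
tool_pos: [0.5248, -0.1789, 0.2413]
orientation: [180.0, 0.2, -3.0]
force: [-0.1, -1.2, -0.9]
opening: 0.0868
gripper_force: 0.0
```

```bash
python3 -c "
from plant import ctrl
print(ctrl.close_job())"
```

```text
the job is handed in; nothing more can be done
None
```

I handed the job in at about 29.6 s with all eight slugs in the tray (2, 2 and 4 per bay) and the empty shaker standing released near the middle of the scale platform; the hand-in returned no verdict.

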